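Close the sample tins in their carton with the lids that fit

ROBOT

A 7-joint arm with a two-finger parallel gripper is mounted at the origin on the work surface. World frame = base frame: x ahead of the robot, y to its left, z up, the work surface at z = 0. Lengths are in m, angles in rad, forces in N, time in s.
With the tool pointing down it reaches from about 0.4 to 0.925 m from the base axis. Payload 4.1 kg.
Tool frame: the origin (TCP) lies midway between the tips of the shut fingers; the grasp point (between the pads) lies 19 mm behind it; z points along the fingers, y is the line along which they close (so a half turn about z gives the same grasp; the last joint's range is limited). The gripper opens to 85 mm and grips with 20 to 120 N. Pads are 22 mm wide; open, the fingers measure 114 mm over their backs; the gripper's body (76 mm by 85 mm) begins 54 mm behind the grasp point. The pads swing forward as they close: fully open they stand 13 mm farther back than shut.
Start: joints at [1.223, 0.398, 0.045, 1.537, -0.019, 1.207, -0.051], TCP at [0.16, -0.63, 0.231] pointing down, gripper open.
Joint ranges: [-2.82, 2.82], [-0.49, 2.23], [-1.37, 1.46], [0, 2.46], [-1.36, 4.5], [0.23, 2], [-2.94, 2.94]. Speed limits (rad/s): [2.57, 2.57, 3.14, 3.14, 3.14, 3.14, 3.14].

INTERFACE

Orientations are given as a unit quaternion [x, y, z, w].
In Python, from rig import ctrl gives the robot as it stands.
- The arm moves only by the tool arm_command, never from a script. Its argument "steps" is a list of rows, each a list of 2 entries, a list of its own where there are three numbers: the shift along the world's x, y, z in mm, then the turn, a rotation vector about the world's x, y, z in degrees. In form: [[[dx, dy, dz], [ax, ay, az]], ...]. A call has 1 to 10 rows; each row is the pose to reach, as a shift and turn from the pose commanded when the call began; what a row does not reach only later rows make up. A row lasts 1/10 s, in which the tool goes at most 50 mm and 8.59 degrees, less where a joint would pass 70% of its speed; a pose out of reach is approached as far as the arm can. A call with a gripper value outside its range is refused whole. "hand" is the opening, from 0 (shut) to 1 (fully open), set as the call begins (left out, the last holds). The fingers move at their own pace and stop on an object; "newtons" is the grip in N (left out, the last holds). Time passes only in rows, so rows that repeat a pose let the fingers close. It gives the time, the measured TCP pose, the force, the opening and the grip force at its end, in the units of the state.
- ctrl.read_state(): the state, without advancing time (a new reading comes with each control period).
- ctrl.read_camera(name): name is "scene" or "top" or "wrist"; returns a dict with "pixels" (420x560x3 uint8, red, green, blue), "range_z" (420x560 float32, m along the optical axis (not along the pixel's ray), 0 where there is no reading), "camera_matrix" (3x3 intrinsics, pixels), "R" (3x3) and "t" (3): a world point X has camera coordinates R X + t; the wrist camera has in their place "hand_eye" (4x4, takes a point from camera to tool coordinates, whose origin is the TCP and whose axes are the flange's). Camera axes: x right, y down, z forward; pixel columns grow to the right and rows downward; lengths in m; the calibration is good to about 2 mm. A picture is of the moment at which its call begins: read the wrist's pose just before it.
- ctrl.job_done(): hands the job in; it is judged then, once.
Trained networks look in a picture, given as the dict that the camera call returned (one of the last four; its "shot" number tells which), for a name from the list of things; names that differ only in an ending like _2 or _b are one class to them, and where a whole thing is asked for, a point or a joint stands for the part that bears it (a point fixed in the world has none). Each returns a list of dicts, best first, with "score" (0 to 1); they miss things now and then, are a little off and sometimes report something else, mostly with a low value. They report only what shows in the picture. A call takes as long as a camera call. They do not tell look-alikes from the thing itself.
- ctrl.recognise(picture, query): "location" ([x, y, z] in m, in world coordinates, good to about 4 mm: the middle of the surface that is visible of it).
- ctrl.spot_point(picture, query): "location" ([x, y, z] in m, in world coordinates, good to about 4 mm: a listed point, or the origin of a listed thing).
The state is a dict: "t": time; "qpos": joint angles; "joint_velocities": joint speeds; "joint_efforts": joint torques, N m; "tool_pos": TCP position; "tcp_rot": TCP orientation; "wrist_force": force on the tool from outside, world axes, zero at the start; "torque": the same for the moment, N m; "grip_width": finger opening in m; "gripper_force": force on a finger pad.
Only numpy, scipy, OpenCV 4.12 (cv2) and the standard library are available. Lean on these libraries where they do the work, as an engineer would, in place of code of your own. Each camera call takes 0.05 s, during which the arm holds its last target. There are 200 camera calls.

TASK

In the carton stand two open tins of graded coffee samples, under a half-raised flap: swing the flap outward past upright so that it stays well open, then close each tin with the lid that fits it, taken from the sloped rests, sitting flat and fully down on the rim. Once a lid is seated, and not before, press its stiff knob down to the stop to seal it. Leave the tins standing in the carton, and leave the odd lid, the tray and the jars where they are.

Things in the scene. Friction and masses are not known exactly. Their poses are not given: they have to be found in the camera images.
- carton: open cardboard carton, fixed, 240 (its x) by 150 (its y) by 88 mm tall outside, walls and floor 5 mm thick; the two tins stand in it about 110 mm apart along its x. Origin: centre of its underside; z up
- carton_floor (a point): centre of the carton's inner floor, 5 mm above its underside
- flap (a joint): opening angle of the carton's flap, rad: 0 lying flat over the carton, 1.57 upright, at most 2.7. The flap (236 by 95 mm, 4 mm thick) is hinged along the top of the carton's +y wall and stays where it is left; it starts partly raised, overhanging the tins
- flap_edge (a point): middle of the flap's free edge, 95 mm from the hinge
- flap_hinge (a point): middle of the flap's hinge line, 88 mm above the table, 73 mm to +y of the carton's centre; the line runs along the carton's x
- wide_tin: wide tin: open round steel sample tin, 84 mm outside, 78 mm across the mouth, 80 mm tall, about 350 g, standing loose in the carton beside the other tin. Origin: centre of its underside, z up
- narrow_tin: narrow tin: open round steel sample tin, 60 mm outside, 54 mm across the mouth, 80 mm tall, about 350 g, standing loose in the carton beside the other tin. Origin: centre of its underside, z up
- wide_lid: wide tin's lid: aluminium disc 90 mm across, 6 thick; under it a chamfered rubber plug 74.4 across, 10 deep; on top a black knob 24 across, 28 tall. Origin: centre of the plug's underside; z along its axis to the knob (cap underside at 10 mm, cap top 16, raised knob's top 44). 105 g. Starts on a steel rest sloping 35 degrees, two pins at its lower edge, knob leaning towards the robot
- narrow_lid: narrow tin's lid: aluminium disc 66 mm across, 6 thick; under it a chamfered rubber plug 50.4 across, 10 deep; on top a black knob 24 across, 28 tall. Origin: centre of the plug's underside; z along its axis to the knob (cap underside at 10 mm, cap top 16, raised knob's top 44). 105 g. Starts on a steel rest sloping 35 degrees, two pins at its lower edge, knob leaning towards the robot
- wide_knob (a joint): how far the wide lid's knob is pressed into the lid, m: 0 raised, 0.010 at its stop (sealed). It moves stiffly, at about 9 N along its axis, and stays where it is left
- narrow_knob (a joint): how far the narrow lid's knob is pressed into the lid, m: 0 raised, 0.010 at its stop (sealed). It moves stiffly, at about 9 N along its axis, and stays where it is left
- wide_knob_top (a point): centre of the top face of the wide lid's knob
- narrow_knob_top (a point): centre of the top face of the narrow lid's knob
- odd_lid: a third lid of the same make, 78 mm across (plug 62 mm), that belongs to neither tin, on its own sloped rest among the others; leave it. Origin and axes like the other lids
- tray: bystander: cream sample tray 130 by 85 by 40 mm with green coffee beans. Origin: centre of its underside
- jar: bystander: glass jar 52 mm across, 85 mm tall. Origin: centre of its underside
- jar2: bystander: glass jar 52 mm across, 85 mm tall. Origin: centre of its underside
Not all that is in view belongs to the job. Leave any orange or yellow look-alike of the narrow_tin alone.

How it is judged:
On the way:
1. the flap is swung open, past upright (value of joint flap above 1.75 rad), for 0.2 s.
At the end, for the whole second after the job is handed in: Flap open beyond 1.75 rad; each lid on its own tin, within 4 mm of centre, flat (0.06 rad), fully down (its origin 67 to 72.5 mm above the tin's; 70 is home), knob in by more than 8 of 10 mm; both tins upright on the carton floor; all at rest (value of joint flap above 1.75 rad and z of wide_lid in the frame of wide_tin between 0.067 and 0.0725 m and horizontal distance between wide_lid and wide_tin below 0.004 m and angle between the z axis of wide_lid and the z axis of wide_tin, either way round below 0.06 rad and value of joint each of wide_knob, narrow_knob above 0.008 m and angle between each of wide_tin, narrow_tin's own z axis and vertical below 0.08 rad and angle between each of wide_lid, narrow_lid's own z axis and vertical below 0.12 rad and z of each of wide_tin, narrow_tin in the frame of carton_floor below 0.006 m and linear speed of each of wide_lid, wide_tin, narrow_lid, narrow_tin below 0.02 m/s and z of narrow_lid in the frame of narrow_tin between 0.067 and 0.0725 m and horizontal distance between narrow_lid and narrow_tin below 0.004 m and angle between the z axis of narrow_lid and the z axis of narrow_tin, either way round below 0.06 rad); the robot touches nothing.
It fails at once if the wide lid's knob was pressed in before the lid sat on its tin (value of joint wide_knob above 0.006 m and (z of wide_lid in the frame of wide_tin above 0.076 m or horizontal distance between wide_lid and wide_tin above 0.01 m)).
It fails at once if the narrow lid's knob was pressed in before the lid sat on its tin (value of joint narrow_knob above 0.006 m and (z of narrow_lid in the frame of narrow_tin above 0.076 m or horizontal distance between narrow_lid and narrow_tin above 0.01 m)).
It fails at once if a bystander (odd lid, tray or jar) was moved more than 40 mm (distance of any of odd_lid, tray, jar, jar2 from where it was at the start of the episode above 0.04 m).
It fails at once if a tin was tipped (angle between any of wide_tin, narrow_tin's own z axis and vertical above 0.5 rad).
It also fails if it takes over 72 s, if anything falls off the work surface, if the arm or the gripper's body presses on something with over 40 N, if the wrist force passes 120 N, or if a joint passes its speed limit or range.

## Working session

There is one attempt and no reset: what is moved stays moved. The work goes in short steps, Python scripts to look and compute and a tool call to move; the robot and the scene stay as the last step left them, time stands still between calls to the robot, and variables do not carry over. Pictures are saved under pics/ and viewed, at most 10 in all, crops included, and the job is handed in when it is done.

Besides the shell and the picture viewer there is one more tool, called after "Request:" by a JSON object that holds its "fn" and its "kwargs", one argument or row to a line. arm_command: Moves the arm, as the interface text tells. Its arguments: {"type":"object","properties":{"steps":{"type":"array","items":{"type":"array"}},"hand":{"type":"number"},"newtons":{"type":"number"}},"required":["steps"]}

```bash
mkdir -p pics; ls
cat > h.py <<'E'
import numpy as np, cv2
from rig import ctrl
def cloud(p):
    K=p["camera_matrix"];z=p["range_z"];v,u=np.indices(z.shape)
    c=np.stack([(u-K[0,2])/K[0,0]*z,(v-K[1,2])/K[1,1]*z,z],-1)
    return (c-p["t"])@p["R"]   # R^T (c-t)
def save(p,n): cv2.imwrite("pics/"+n,p["pixels"][:,:,::-1])
E
python3 - <<'E'
from h import *
for n in ["top","scene"]:
    p=ctrl.read_camera(n); save(p,n+"0.png")
    for q in ["carton","flap","wide_tin","narrow_tin","wide_lid","narrow_lid","odd_lid","tray","jar"]:
        for f in (ctrl.recognise,ctrl.spot_point):
            if f==ctrl.spot_point and q=="flap": q2="flap_edge"
            else:q2=q
            print(n,q2,f.__name__,[(np.round(d["location"],3).tolist(),round(d["score"],2)) for d in f(p,q2)[:3]])
    for q2 in["wide_knob_top","narrow_knob_top","flap_hinge","carton_floor"]:
        print(n,q2,[(np.round(d["location"],3).tolist(),round(d["score"],2)) for d in ctrl.spot_point(p,q2)[:3]])
    print(p["R"],p["t"])
s=ctrl.read_state();print(s["t"],s["tool_pos"],s["tcp_rot"],s["grip_width"])
E
```

```text
pics
top carton call [([0.557, 0.26, 0.061], 0.67), ([0.544, 0.302, 0.134], 0.57)]
top carton call [([0.542, 0.254, 0.001], 0.69)]
top flap call [([0.542, 0.304, 0.135], 0.9)]
top flap_edge call [([0.544, 0.27, 0.163], 0.76)]
top wide_tin call [([0.492, 0.258, 0.045], 0.84)]
top wide_tin call [([0.492, 0.257, 0.006], 0.73)]
top narrow_tin call [([0.595, 0.245, 0.049], 0.91), ([0.432, 0.09, 0.038], 0.84), ([0.243, 0.286, 0.043], 0.69)]
top narrow_tin call [([0.647, -0.14, 0.002], 0.91), ([0.594, 0.243, 0.006], 0.88), ([0.435, 0.085, -0.003], 0.84)]
top wide_lid call [([0.602, -0.015, 0.059], 0.79)]
top wide_lid call [([0.605, -0.019, 0.042], 0.78)]
top narrow_lid call [([0.595, -0.274, 0.067], 0.72)]
top narrow_lid call [([0.605, -0.279, 0.047], 0.91)]
top odd_lid call [([0.506, -0.122, 0.064], 0.69), ([0.585, -0.275, 0.078], 0.61)]
top odd_lid call [([0.512, -0.129, 0.05], 0.59)]
top tray call [([0.59, -0.019, 0.082], 0.21)]
top tray call [([0.41, -0.275, 0.001], 0.84)]
top jar call [([0.743, -0.17, 0.081], 0.94), ([0.748, 0.075, 0.081], 0.93)]
top jar call [([0.75, -0.176, 0.001], 0
[... 1446 characters left out ...]
0.84), ([0.511, -0.121, 0.062], 0.5)]
scene tray call [([0.411, -0.278, 0.0], 0.59)]
scene jar call [([0.763, -0.158, 0.057], 0.69), ([0.778, 0.08, 0.082], 0.57)]
scene jar call [([0.767, 0.073, 0.001], 0.76), ([0.413, -0.277, -0.002], 0.67)]
scene wide_knob_top [([0.582, -0.014, 0.079], 0.57)]
scene narrow_knob_top [([0.577, -0.282, 0.083], 0.67)]
scene flap_hinge [([0.55, 0.329, 0.089], 0.57)]
scene carton_floor []
[[-0.53243625  0.8464427   0.00681112]
 [ 0.59401445  0.37936007 -0.70938901]
 [-0.60304102 -0.37365853 -0.70478425]] [ 0.25211705 -0.24847981  1.59392522]
2.3 [ 0.16007688 -0.63002031  0.23136555] [9.92269619e-01 1.24100762e-01 3.62613916e-06 6.81285128e-05] 0.08527717603778656
```

View pics/top0.png

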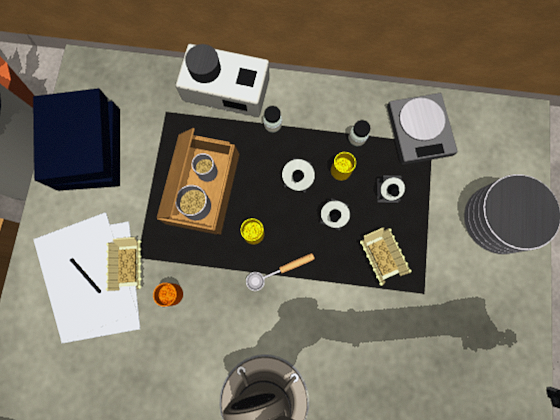

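View pics/scene0.png

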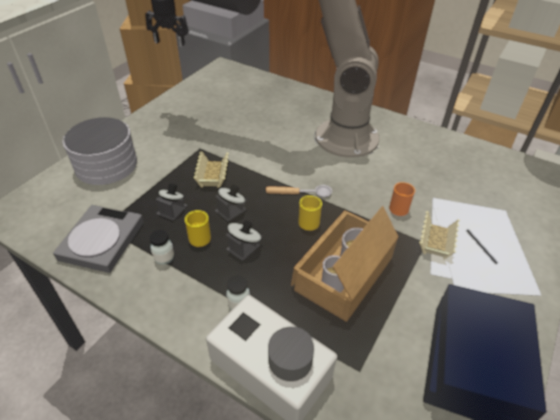

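Top view: the carton is at about (200,180) with its flap on the left. The wide lid is at (297,175), the odd lid at (335,215) and the narrow lid at (392,190). The yellow tins at (252,231) and (344,165) and the orange one at (167,293) are look-alikes. The scene view agrees. Next I'll fit the geometry.

```bash
cat >> h.py <<'E'
from scipy.optimize import least_squares
def plane(P,it=200,tol=.0015,seed=0):
    r=np.random.default_rng(seed);best=None
    for _ in range(it):
        a=P[r.choice(len(P),3,False)];n=np.cross(a[1]-a[0],a[2]-a[0]);l=np.linalg.norm(n)
        if l<1e-9: continue
        m=np.abs((P-a[0])@(n/l))<tol
        if best is None or m.sum()>best.sum(): best=m
    c=P[best].mean(0);n=np.linalg.svd(P[best]-c)[2][2];n*=np.sign(n[2]) or 1
    return n,c,best
def disc(P,n,c,R):
    "centre of a disc of radius R from its inlier points (outer boundary fit)"
    u=np.cross(n,[0,1,0]);u/=np.linalg.norm(u);v=np.cross(n,u)
    q=np.c_[(P-c)@u,(P-c)@v].astype(np.float32)
    h=cv2.convexHull(q)[:,0]
    f=least_squares(lambda x:np.linalg.norm(h-x[:2],axis=1)-x[2],[0,0,R],loss="soft_l1",f_scale=.001).x
    return c+f[0]*u+f[1]*v,f[2]
E
python3 - <<'E'
from h import *
for n in ["top","scene"]:
    p=ctrl.read_camera(n);X=cloud(p);c=p["pixels"].astype(float);br=c.min(-1)
    ok=p["range_z"]>0
    for nm,a,R in [("wide",(.607,-.016,.045),.045),("narrow",(.603,-.278,.045),.033),("odd",(.511,-.13,.045),.039)]:
        d=np.linalg.norm(X-a,axis=-1)
        m=ok&(d<R+.015)&(X[...,2]>.02)&(br>110)
        P=X[m];nn,cc,b=plane(P);C,r=disc(P[b],nn,cc,R)
        k=ok&(d<.08)&(((X-C)@nn)>.008)&(np.linalg.norm(np.cross(X-C,nn),axis=-1)<.03)
        kt=((X[k]-C)@nn);K=X[k][kt>kt.max()-.006].mean(0)
        print(n,nm,b.sum(),"n",nn.round(3),"tilt",np.degrees(np.arccos(nn[2])).round(1),"az",np.degrees(np.arctan2(nn[1],nn[0])).round(1),"captop",C.round(4),r.round(4),"knob",K.round(4),kt.max().round(4),k.sum())
    for nm,a,R in [("wide_tin",(.492,.257),.042),("narrow_tin",(.595,.244),.030)]:
        d=np.linalg.norm(X[...,:2]-a,axis=-1)
        m=ok&(d<R+.008)&(X[...,2]>.078)&(X[...,2]<.092)
        sat=c.max(-1)-c.min(-1)
        m&=sat<40
        P=X[m];h=cv2.convexHull(P[:,:2].astype(np.float32))[:,0]
        f=least_squares(lambda x:np.linalg.norm(P[:,:2]-x[:2],axis=1)-R+.0015,a,loss="soft_l1",f_scale=.002).x
        print(n,nm,m.sum(),f.round(4),P[:,2].mean().round(4), np.abs(np.linalg.norm(P[:,:2]-f,axis=1)-R+.0015).mean().round(4))
    # flap
    m=ok&(X[...,0]>.40)&(X[...,0]<.70)&(X[...,1]>.25)&(X[...,1]<.36)&(X[...,2]>.10)&(X[...,2]<.19)
    P=X[m];nn,cc,b=plane(P);Q=P[b];print(n,"flap",b.sum(),nn.round(3),"horiz az",np.degrees(np.arctan2(nn[1],nn[0])).round(1),Q.min(0).round(3),Q.max(0).round(3))
print(ctrl.read_state()["t"])
E
```

```text
top wide 334 n [-0.595  0.091  0.798] tilt 37.0 az 171.3 captop [ 0.6014 -0.0168  0.0581] 0.0439 knob [ 0.5848 -0.0142  0.0816] 0.0333 74
top narrow 152 n [-0.541 -0.005  0.841] tilt 32.7 az -179.5 captop [ 0.5943 -0.2793  0.0583] 0.0318 knob [ 0.579  -0.2799  0.0817] 0.0313 78
top odd 259 n [-0.538  0.142  0.831] tilt 33.8 az 165.2 captop [ 0.504  -0.1295  0.0587] 0.0376 knob [ 0.4888 -0.1254  0.0817] 0.0316 83
top wide_tin 109 [0.4887 0.2583] 0.0835 0.0008
top narrow_tin 80 [0.5919 0.244 ] 0.0834 0.0008
top flap 1024 [0.057 0.798 0.6  ] horiz az 85.9 [0.426 0.263 0.1  ] [0.664 0.33  0.169]
scene wide 248 n [-0.564  0.074  0.823] tilt 34.6 az 172.5 captop [ 0.6033 -0.0144  0.0598] 0.0448 knob [ 0.5893 -0.0109  0.0822] 0.0288 84
scene narrow 78 n [-0.561 -0.062  0.825] tilt 34.4 az -173.7 captop [ 0.5964 -0.2749  0.0604] 0.0318 knob [ 0.583  -0.2753  0.0834] 0.0287 71
scene odd 130 n [-0.554  0.134  0.821] tilt 34.8 az 166.4 captop [ 0.5059 -0.1267  0.0598] 0.0382 knob [ 0.4927 -0.1211  0.0827] 0.0292 70
scene wide_tin 73 [0.4911 0.2615] 0.0838 0.0011
scene narrow_tin 101 [0.5945 0.2469] 0.0836 0.0009
scene flap 1816 [0.057 0.804 0.592] horiz az 86.0 [0.427 0.266 0.1  ] [0.665 0.333 0.17 ]
2.4
```

Request:
{"fn": "arm_command", "kwargs": {
  "steps": [
    [[350,330,40],[0,0,-14]],
    [[350,330,40],[0,0,-14]],
    [[350,330,40],[0,0,-14]],
    [[350,330,40],[0,0,-14]],
    [[350,330,40],[0,0,-14]],
    [[350,330,40],[0,0,-14]],
    [[350,330,40],[0,0,-14]],
    [[350,330,40],[0,0,-14]],
    [[350,330,40],[0,0,-14]],
    [[350,330,40],[0,0,-14]]
  ],
  "hand": 0
}}

```text
t: 3.4
tool_pos: [0.5132, -0.296, 0.272]
tcp_rot: [1.0, 0.005, 0.001, -0.001]
wrist_force: [-0.1, 1.6, 0.1]
grip_width: -0.0001
gripper_force: 0.0
```

Request:
{"fn": "arm_command", "kwargs": {
  "steps": [
    [[35,520,-20],[0,0,-4]],
    [[35,520,-20],[0,0,-4]],
    [[35,520,-20],[0,0,-4]],
    [[35,520,-20],[0,0,-4]],
    [[35,520,-20],[0,0,-4]],
    [[35,520,-20],[0,0,-4]],
    [[35,520,-20],[0,0,-4]],
    [[35,520,-20],[0,0,-4]],
    [[35,520,-20],[0,0,-4]],
    [[35,520,-20],[0,0,-4]]
  ]
}}

```text
t: 4.4
tool_pos: [0.5437, 0.2003, 0.2524]
tcp_rot: [0.999, -0.033, 0.0, 0.0]
wrist_force: [0.9, -0.6, 0.9]
grip_width: 0.0001
gripper_force: 0.0
```

Request:
{"fn": "arm_command", "kwargs": {
  "steps": [
    [[0,10,-5],[0,0,0]],
    [[2,22,-50],[0,0,0]],
    [[2,22,-90],[0,0,0]],
    [[2,22,-110],[0,0,0]],
    [[2,22,-110],[0,0,0]]
  ]
}}

```text
t: 4.9
tool_pos: [0.5433, 0.2185, 0.1386]
tcp_rot: [0.999, -0.033, -0.003, 0.002]
wrist_force: [-0.2, 0.4, 0.7]
grip_width: -0.0001
gripper_force: 0.0
```

Push outward.

Request:
{"fn": "arm_command", "kwargs": {
  "steps": [
    [[1,15,0],[0,0,0]],
    [[2,30,0],[0,0,0]],
    [[3,45,0],[0,0,0]],
    [[4,60,0],[0,0,0]],
    [[5,75,0],[0,0,0]],
    [[6,90,0],[0,0,0]],
    [[7,105,0],[0,0,0]],
    [[8,120,0],[0,0,0]],
    [[9,135,0],[0,0,0]],
    [[10,145,0],[0,0,0]]
  ]
}}

```text
t: 5.9
tool_pos: [0.555, 0.3673, 0.1416]
tcp_rot: [0.999, -0.032, -0.001, -0.0]
wrist_force: [0.7, -0.2, 0.1]
grip_width: 0.0001
gripper_force: 0.2
```

Request:
{"fn": "arm_command", "kwargs": {
  "steps": [
    [[0,10,0],[0,0,0]],
    [[0,14,0],[0,0,0]],
    [[0,14,0],[0,0,0]],
    [[0,-10,15],[0,0,0]],
    [[0,-50,50],[0,0,0]],
    [[0,-100,110],[0,0,0]],
    [[0,-140,120],[0,0,0]],
    [[0,-180,120],[0,0,0]],
    [[0,-230,120],[0,0,0]],
    [[0,-280,120],[0,0,0]]
  ]
}}

```text
t: 6.9
tool_pos: [0.5556, 0.0901, 0.2632]
tcp_rot: [0.999, -0.033, 0.001, 0.0]
wrist_force: [0.8, -0.2, 0.2]
grip_width: -0.0002
gripper_force: 0.0
```

Run:
```python
from h import *
p=ctrl.read_camera("scene"); save(p,"s1.png");X=cloud(p)
m=(p["range_z"]>0)&(X[...,0]>.40)&(X[...,0]<.70)&(X[...,1]>.29)&(X[...,1]<.45)&(X[...,2]>.10)&(X[...,2]<.19)
P=X[m];nn,cc,b=plane(P);Q=P[b];print("flap",b.sum(),nn.round(3),Q.min(0).round(3),Q.max(0).round(3),cc.round(3))
```

```text
flap 1612 [-0.048 -0.658  0.751] [0.432 0.331 0.1  ] [0.67  0.409 0.154] [0.561 0.371 0.128]
```

Request:
{"fn": "arm_command", "kwargs": {
  "steps": [
    [[-10,-50,0],[-1,-8,0]],
    [[-10,-98,-30],[-2,-16,0]],
    [[-10,-98,-60],[-3.5,-24,0]],
    [[-10,-98,-95],[-4.5,-32,0]],
    [[-10,-98,-110],[-5,-34.6,0]],
    [[-10,-98,-110],[-5,-34.6,0]],
    [[-10,-98,-110],[-5,-34.6,0]]
  ],
  "hand": 0.6,
  "newtons": 40
}}

```text
t: 7.65
tool_pos: [0.5425, -0.0056, 0.1494]
tcp_rot: [0.954, -0.031, 0.297, 0.034]
wrist_force: [-0.4, -0.6, -0.2]
grip_width: 0.0517
gripper_force: 0.0
```

```bash
cat >> h.py <<'E'
from scipy.spatial.transform import Rotation as Ro
def wrist(name):
    s=ctrl.read_state();p=ctrl.read_camera("wrist")
    H=np.array(p["hand_eye"]);R=Ro.from_quat(s["tcp_rot"]).as_matrix();t=np.array(s["tool_pos"])
    A=R@H[:3,:3];b=R@H[:3,3]+t
    p2=dict(p);p2["R"]=A.T;p2["t"]=-A.T@b
    X=cloud(p2);save(p,name)
    return s,p,X,R,t
def lid(p,X,a,R0):
    c=p["pixels"].astype(float);br=c.min(-1);ok=p["range_z"]>0
    d=np.linalg.norm(X-a,axis=-1)
    P=X[ok&(d<R0+.015)&(X[...,2]>.02)&(br>110)]
    nn,cc,b=plane(P);C,r=disc(P[b],nn,cc,R0)
    e=(X-C)@nn;rad=np.linalg.norm((X-C)-e[...,None]*nn,axis=-1)
    k=ok&(e>.022)&(e<.034)&(rad<.025)
    P2=X[k];KT=None
    if k.sum()>10: KT,kr=disc(P2,nn,P2.mean(0),.012);print("knobtop",KT.round(4),"r",kr.round(4),k.sum(),"h",((KT-C)@nn).round(4))
    print("n",nn.round(3),"tilt",np.degrees(np.arccos(nn[2])).round(1),"az",np.degrees(np.arctan2(nn[1],nn[0])).round(1),"C",C.round(4),"r",r.round(4),b.sum())
    return C,nn,KT
E
python3 - <<'E'
from h import *
s,p,X,R,t=wrist("w1.png")
print(p["hand_eye"],t.round(4),R[:,2].round(3))
C,n,K=lid(p,X,np.array([.6024,-.0156,.059]),.045)
for q in(C,K):
    if q is not None: print("tool coords",(R.T@(q-t)).round(4))
E
```

```text
[[ 7.60414238e-04 -9.50299642e-01 -3.11335852e-01  7.99520040e-02]
 [ 9.99999682e-01  7.97496696e-04  8.20069766e-06  2.26410529e-04]
 [ 2.40496194e-04 -3.11335760e-01  9.50299946e-01 -1.42287040e-01]
 [ 0.00000000e+00  0.00000000e+00  0.00000000e+00  1.00000000e+00]] [ 0.5425 -0.0056  0.1494] [ 0.564 -0.082 -0.822]
knobtop [ 0.5862 -0.0145  0.0804] r 0.0117 671 h 0.0277
n [-0.566  0.08   0.821] tilt 34.8 az 172.0 C [ 0.6017 -0.0167  0.0576] r 0.0447 6174
tool coords [-0.003   0.0022  0.1098]
tool coords [-0.003   0.0023  0.0821]
```

View pics/w1.png

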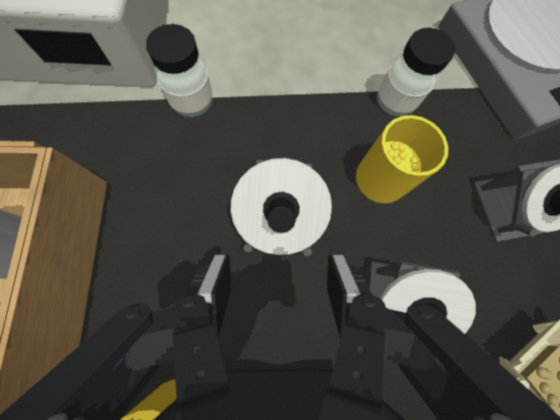

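The wrist view shows the wide lid at (281,205), aligned with the tool. The odd lid at (430,305) is clear of the right finger. Approaching along the axis.

Request:
{"fn": "arm_command", "kwargs": {
  "steps": [
    [[18,-6,-28],[0,0,0]],
    [[37,-9,-58],[0,0,0]],
    [[47,-10,-73],[0,0,0]],
    [[57.4,-10.8,-89],[0,0,0]],
    [[57.4,-10.8,-89],[0,0,0]],
    [[57.4,-10.8,-89],[0,0,0]]
  ]
}}

```text
t: 8.3
tool_pos: [0.6096, -0.019, 0.0857]
tcp_rot: [0.959, -0.029, 0.279, 0.032]
wrist_force: [-0.4, 0.7, 0.4]
grip_width: 0.0509
gripper_force: 0.0
```

Run:
```python
from h import *
s=ctrl.read_state();R=Ro.from_quat(s["tcp_rot"]).as_matrix();t=s["tool_pos"]
print(np.round(t,4),R[:,2].round(3),"C in tool",(R.T@(np.array([.6017,-.0167,.0576])-t)).round(4),s["wrist_force"])
```

```text
[ 0.6096 -0.019   0.0857] [ 0.534 -0.078 -0.842] C in tool [-0.0218 -0.003   0.0193] [-0.37500736  0.67195645  0.35561332]
```

Run:
```python
from h import *
s=ctrl.read_state();print(np.round(s["qpos"],3),np.round(s["joint_efforts"],1),np.round(s["joint_velocities"],3))
```

```text
[ 0.123  0.297 -0.271  2.224  1.259  0.228 -2.935] [  0.1 -33.8  -0.9 -18.5   0.5  -0.3   0. ] [-0.003 -0.023 -0.004  0.018  0.004 -0.001 -0.002]
```

Request:
{"fn": "arm_command", "kwargs": {
  "steps": [
    [[-15,2,22],[0.7,6,0]],
    [[-30,4,42],[1.5,14,0]],
    [[-35,4,42],[2.5,20,0]],
    [[-35,4,42],[2.5,20,0]],
    [[-35,4,42],[2.5,20,0]]
  ]
}}

```text
t: 8.8
tool_pos: [0.5764, -0.0135, 0.1314]
tcp_rot: [0.993, -0.029, 0.109, 0.014]
wrist_force: [0.3, -1.0, 0.7]
grip_width: 0.0511
gripper_force: 0.0
```

```bash
cat >> h.py <<'E'
def st(C=None):
    s=ctrl.read_state();R=Ro.from_quat(s["tcp_rot"]).as_matrix();t=s["tool_pos"]
    print("t",s["t"],"q",np.round(s["qpos"],2),"tcp",np.round(t,4),"z",R[:,2].round(3),"y",R[:,1].round(3),"F",np.round(s["wrist_force"],1),"w",round(s["grip_width"],4))
    return s,R,np.array(t)
E
python3 -c "
from h import *
st()"
```

```text
t 8.8 q [ 0.45  0.3  -0.62  1.99  0.36  0.72 -2.01] tcp [ 0.5764 -0.0135  0.1314] z [ 0.217 -0.035 -0.976] y [-0.06  -0.998  0.022] F [ 0.3 -1.   0.7] w 0.0511
```

Request:
{"fn": "arm_command", "kwargs": {
  "steps": [
    [[8,-1,-30],[-0.3,-2.5,0]],
    [[14,-2,-52],[-0.3,-2.5,0]],
    [[18.6,-2,-71],[-0.3,-2.5,0]],
    [[18.6,-2,-71],[-0.3,-2.5,0]]
  ]
}}

```text
t: 9.2
tool_pos: [0.5908, -0.017, 0.0546]
tcp_rot: [0.991, -0.029, 0.127, 0.018]
wrist_force: [0.3, 0.1, -0.6]
grip_width: 0.0513
gripper_force: 0.0
```

```bash
python3 -c "
from h import *
s,R,t=st();C=np.array([.6017,-.0167,.0576]);n=np.array([-.566,.08,.821]);print(((t-C)@n).round(4),(R.T@(C+.015*n-t)).round(4))"
```

```text
t 9.2 q [ 0.35  0.42 -0.52  2.04  0.54  0.54 -2.17] tcp [ 0.5908 -0.017   0.0546] z [ 0.251 -0.043 -0.967] y [-0.061 -0.998  0.029] F [ 0.3  0.1 -0.6] w 0.0513
0.0037 [ 0.0061 -0.0012 -0.0142]
```

Request:
{"fn": "arm_command", "kwargs": {
  "steps": [
    [[4.5,1,5],[0,0,0]],
    [[4.5,1,5],[0,0,0]],
    [[4.5,1,5],[0,0,0]]
  ]
}}

```text
t: 9.5
tool_pos: [0.5986, -0.0156, 0.0632]
tcp_rot: [0.991, -0.029, 0.131, 0.018]
wrist_force: [-0.7, 0.2, -0.1]
grip_width: 0.0512
gripper_force: 0.0
```

```bash
python3 -c "
from h import *
s,R,t=st();C=np.array([.6017,-.0167,.0576]);n=np.array([-.566,.08,.821]);print(((t-C)@n).round(4),(R.T@(C+.015*n-t)).round(4))"
```

```text
t 9.5 q [ 0.35  0.41 -0.53  2.02  0.53  0.56 -2.17] tcp [ 0.5986 -0.0156  0.0632] z [ 0.258 -0.043 -0.965] y [-0.062 -0.998  0.028] F [-0.7  0.2 -0.1] w 0.0512
0.0064 [-0.0035  0.0004 -0.0079]
```

Request:
{"fn": "arm_command", "kwargs": {
  "steps": [
    [[-3.5,0,-3],[0,0,0]],
    [[-3.5,0,-3],[0,0,0]],
    [[-3.5,0,-3],[0,0,0]]
  ]
}}

```text
t: 9.8
tool_pos: [0.5936, -0.0159, 0.0582]
tcp_rot: [0.991, -0.029, 0.129, 0.018]
wrist_force: [0.4, 0.6, 1.0]
grip_width: 0.0509
gripper_force: 0.0
```

```bash
python3 -c "
from h import *
s,R,t=st();C=np.array([.6017,-.0167,.0576]);n=np.array([-.566,.08,.821]);print(((t-C)@n).round(4),(R.T@(C+.015*n-t)).round(4))"
```

```text
t 9.8 q [ 0.35  0.41 -0.52  2.04  0.54  0.55 -2.17] tcp [ 0.5936 -0.0159  0.0582] z [ 0.255 -0.043 -0.966] y [-0.062 -0.998  0.028] F [0.4 0.6 1. ] w 0.0509
0.0051 [ 0.0026 -0.0001 -0.0114]
```

Request:
{"fn": "arm_command", "kwargs": {
  "steps": [
    [[1,0,0.5],[0,0,0]],
    [[1,0,0.5],[0,0,0]],
    [[1,0,0.5],[0,0,0]],
    [[1,0,0.5],[0,0,0]],
    [[1,0,0.5],[0,0,0]],
    [[1,0,0.5],[0,0,0]],
    [[1,0,0.5],[0,0,0]]
  ],
  "hand": 0,
  "newtons": 50
}}

```text
t: 10.5
tool_pos: [0.5953, -0.0158, 0.0591]
tcp_rot: [0.991, -0.029, 0.13, 0.018]
wrist_force: [-0.8, 0.1, 3.8]
grip_width: 0.0227
gripper_force: 48.8
```

```bash
python3 -c "
from h import *
s,R,t=st();C=np.array([.6017,-.0167,.0576]);n=np.array([-.566,.08,.821]);print(((t-C)@n).round(4),(R.T@(C+.015*n-t)).round(4),s['gripper_force'])"
```

```text
t 10.5 q [ 0.35  0.41 -0.52  2.03  0.54  0.55 -2.17] tcp [ 0.5953 -0.0158  0.0591] z [ 0.256 -0.043 -0.966] y [-0.062 -0.998  0.028] F [-0.8  0.1  3.8] w 0.0227
0.0049 [ 0.0007  0.0002 -0.011 ] 48.84357511997223
```

Request:
{"fn": "arm_command", "kwargs": {
  "steps": [
    [[-6,1,9],[0,0,0]],
    [[-17,2.5,25],[0,0,0]],
    [[-27,5,60],[0,5,0]],
    [[-30,10,105],[2,13,0]],
    [[-40,40,140],[3,21,0]],
    [[-50,80,145],[4,29,0]],
    [[-60,120,145],[5,35,0]],
    [[-70,165,145],[5,35,0]],
    [[-80,210,145],[5,35,0]],
    [[-80,210,145],[5,35,0]]
  ]
}}

```text
t: 11.5
tool_pos: [0.5105, 0.2031, 0.2046]
tcp_rot: [0.984, -0.021, -0.178, -0.019]
wrist_force: [-0.2, 0.2, -0.8]
grip_width: 0.0228
gripper_force: 49.3
```

Run:
```python
from h import *
st()
s,p,X,R,t=wrist("w2.png")
C0=t-.007*np.array([0,0,1.])
C,n,K=lid(p,X,C0,.045)
print("C in tool",(R.T@(C-t)).round(4),(R.T@n).round(3))
p=ctrl.read_camera("top");X=cloud(p);lid(p,X,C0,.045)
```

```text
t 11.5 q [ 0.16  0.53 -0.73  1.56  0.12  1.46 -2.2 ] tcp [0.5105 0.2031 0.2046] z [-0.349  0.046 -0.936] y [-0.048 -0.998 -0.031] F [-0.2  0.2 -0.8] w 0.0228
knobtop [0.5242 0.2028 0.2272] r 0.0212 2429 h 0.0274
n [ 0.014 -0.017  1.   ] tilt 1.2 az -51.1 C [0.5157 0.2024 0.1999] r 0.0447 10018
C in tool [0.0065 0.0006 0.0026] [-0.337 -0.015 -0.941]
knobtop [0.519  0.1972 0.2272] r 0.0225 121 h 0.0279
n [ 0.021 -0.011  1.   ] tilt 1.4 az -27.5 C [0.5146 0.1976 0.1993] r 0.0437 353
```

View pics/w2.png

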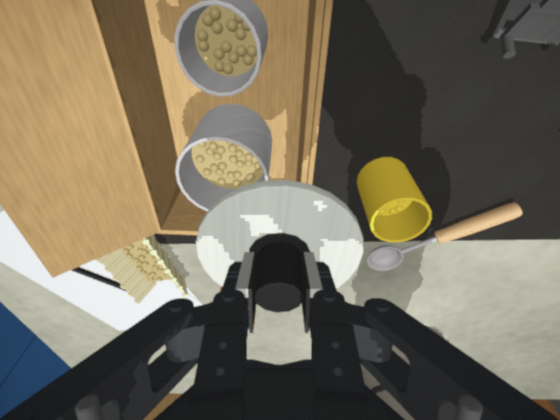

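```bash
cat >> h.py <<'E'
def rim(p,X,a,R,zl=(.078,.09)):
    c=p["pixels"].astype(float);sat=c.max(-1)-c.min(-1)
    d=np.linalg.norm(X[...,:2]-np.array(a)[:2],axis=-1)
    P=X[(p["range_z"]>0)&(d<R+.008)&(d>R-.012)&(X[...,2]>zl[0])&(X[...,2]<zl[1])&(sat<40)]
    f=least_squares(lambda x:np.linalg.norm(P[:,:2]-x[:2],axis=1)-R+.0015,a[:2],loss="soft_l1",f_scale=.001).x
    e=P[:,:2]-f;az=np.degrees(np.arctan2(e[:,1],e[:,0]))
    print("rim",len(P),f.round(4),"z",np.percentile(P[:,2],95).round(4),"res",np.abs(np.linalg.norm(e,axis=1)-R+.0015).mean().round(4),"az sectors",np.histogram(az,8,(-180,180))[0])
    return f
E
python3 - <<'E'
from h import *
st()
s,p,X,R,t=wrist("w3.png")
rim(p,X,(.489,.258),.042);rim(p,X,(.592,.244),.030)
C,n,K=lid(p,X,t-np.array([0,0,.007]),.045)
p=ctrl.read_camera("top");X=cloud(p);lid(p,X,t-np.array([0,0,.007]),.045)
rim(p,X,(.489,.258),.042);rim(p,X,(.592,.244),.030)
p=ctrl.read_camera("scene");X=cloud(p);lid(p,X,t-np.array([0,0,.007]),.045)
rim(p,X,(.489,.258),.042);rim(p,X,(.592,.244),.030)
st()
E
```

```text
t 11.6 q [ 0.16  0.53 -0.72  1.56  0.13  1.46 -2.19] tcp [0.5137 0.1956 0.2038] z [-0.346  0.042 -0.937] y [-0.056 -0.998 -0.024] F [ 0.8 -0.4 -0.9] w 0.0221
rim 1070 [0.4908 0.2581] z 0.0857 res 0.0007 az sectors [  0   1 180 256 194 143 198  98]
rim 1672 [0.5941 0.2438] z 0.0859 res 0.0009 az sectors [164 150 222 240 211 239 236 210]
knobtop [0.5268 0.1938 0.2263] r 0.0211 2470 h 0.0274
n [ 0.011 -0.01   1.   ] tilt 0.8 az -42.3 C [0.5191 0.1947 0.1991] r 0.0447 10056
knobtop [0.5312 0.1921 0.2267] r 0.0268 120 h 0.0282
n [ 0.023 -0.003  1.   ] tilt 1.3 az -8.4 C [0.518  0.1927 0.1988] r 0.0441 330
rim 95 [0.4887 0.258 ] z 0.0874 res 0.0008 az sectors [18 14  6  0 13 14 16 14]Traceback (most recent call last):
  File "<stdin>", line 7, in <module>
  File "h.py", line 54, in rim
    print("rim",len(P),f.round(4),"z",np.percentile(P[:,2],95).round(4),"res",np.abs(np.linalg.norm(e,axis=1)-R+.0015).mean().round(4),"az sectors",np.histogram(az,8,(-180,180))[0])
                                      ~~~~~~~~~~~~~^^^^^^^^^^^
    return _quantile_unchecked(
        a, q, axis, out, overwrite_input, method, keepdims, weights)
    return _ureduce(a,
                    func=_quantile_ureduce_func,
    ...<5 lines>...
                    overwrite_input=overwrite_input,
                    method=method)
    r = func(a, **kwargs)
    result = _quantile(arr,
                       quantiles=q,
    ...<2 lines>...
                       out=out,
                       weights=wgt)
    slices_having_nans = np.isnan(arr[-1, ...])
                                  ~~~^^^^^^^^^
IndexError: index -1 is out of bounds for axis 0 with size 0
```

Request:
{"fn": "arm_command", "kwargs": {
  "steps": [
    [[-15,30,-10],[0,0,0]],
    [[-29,64,-35],[-0.5,-0.8,0]],
    [[-29,64,-65],[-0.5,-0.8,0]],
    [[-29,64,-75],[-0.5,-0.8,0]],
    [[-29,64,-75],[-0.5,-0.8,0]],
    [[-29,64,-75],[-0.5,-0.8,0]],
    [[-29,64,-75],[-0.5,-0.8,0]]
  ]
}}

```text
t: 12.4
tool_pos: [0.4876, 0.2576, 0.1301]
tcp_rot: [0.985, -0.03, -0.168, -0.013]
wrist_force: [-0.8, -0.8, -1.4]
grip_width: 0.0223
gripper_force: 49.3
```

Run:
```python
from h import *
s,p,X,R,t=wrist("w4.png");st()
C,n,K=lid(p,X,t-np.array([0,0,.007]),.045);print("C in tool",(R.T@(C-t)).round(4))
p=ctrl.read_camera("top");X=cloud(p);lid(p,X,C,.045)
p=ctrl.read_camera("scene");X=cloud(p);lid(p,X,C,.045);save(p,"s4.png")
```

```text
t 12.45 q [ 0.06  0.59 -0.72  1.65  0.16  1.29 -2.32] tcp [0.4874 0.2578 0.1301] z [-0.33   0.036 -0.943] y [-0.062 -0.998 -0.016] F [ 1.1  0.4 -1.1] w 0.022
knobtop [0.5018 0.2562 0.1528] r 0.0216 2462 h 0.0273
n [-0.006 -0.001  1.   ] tilt 0.4 az -170.1 C [0.4929 0.2567 0.1254] r 0.0447 10034
C in tool [0.0065 0.0006 0.0026]
knobtop [0.4959 0.255  0.1533] r 0.0232 97 h 0.0278
n [-0.008  0.002  1.   ] tilt 0.4 az 166.3 C [0.4906 0.2562 0.1254] r 0.0438 273
knobtop [0.4947 0.2605 0.1535] r 0.0224 63 h 0.0267
n [ 0.008 -0.001  1.   ] tilt 0.5 az -8.5 C [0.4934 0.2592 0.1268] r 0.0436 297
```

Request:
{"fn": "arm_command", "kwargs": {
  "steps": [
    [[-2,2,-5],[0,0,0]],
    [[-2,2,-15],[0,0,0]],
    [[-2,2,-22],[0,0,0]],
    [[-2,2,-22],[0,0,0]],
    [[-2,2,-24],[0,0,0]],
    [[-2,2,-25],[0,0,0]],
    [[-2,2,-26],[0,0,0]],
    [[-2,2,-27],[0,0,0]],
    [[-2,2,-27],[0,0,0]]
  ]
}}

```text
t: 13.45
tool_pos: [0.4842, 0.2603, 0.1019]
tcp_rot: [0.985, -0.028, -0.169, -0.013]
wrist_force: [1.1, 0.2, -0.1]
grip_width: 0.0222
gripper_force: 49.4
```

Run:
```python
from h import *
s,p,X,R,t=wrist("w5.png");st()
C,n,K=lid(p,X,t-np.array([0,0,.007]),.045);print("C in tool",(R.T@(C-t)).round(4))
```

```text
t 13.5 q [ 0.04  0.62 -0.71  1.67  0.18  1.24 -2.33] tcp [0.4842 0.2603 0.102 ] z [-0.332  0.035 -0.943] y [-0.06  -0.998 -0.016] F [-0.8  0.7 -1.4] w 0.0226
knobtop [0.4984 0.2589 0.1246] r 0.0216 2451 h 0.0273
n [-0.004 -0.001  1.   ] tilt 0.2 az -163.0 C [0.4894 0.2594 0.0973] r 0.0448 10032
C in tool [0.0065 0.0007 0.0026]
```

Request:
{"fn": "arm_command", "kwargs": {
  "steps": [
    [[1,-1,0],[0,0,0]],
    [[1,-1,-1],[0,0,0]],
    [[1,-1,-2],[0,0,0]],
    [[1,-1,-3],[0,0,0]],
    [[1,-1,-4],[0,0,0]],
    [[1,-1,-5],[0,0,0]],
    [[1,-1,-5.5],[0,0,0]]
  ]
}}

```text
t: 14.2
tool_pos: [0.485, 0.2592, 0.0962]
tcp_rot: [0.985, -0.028, -0.169, -0.013]
wrist_force: [0.2, -0.7, -1.2]
grip_width: 0.0225
gripper_force: 49.3
```

Run:
```python
from h import *
s,p,X,R,t=wrist("w6.png");st()
C,n,K=lid(p,X,t-np.array([0,0,.007]),.045);print("C in tool",(R.T@(C-t)).round(4))
```

```text
t 14.25 q [ 0.04  0.63 -0.71  1.68  0.18  1.23 -2.33] tcp [0.485  0.2592 0.0962] z [-0.332  0.035 -0.943] y [-0.06  -0.998 -0.016] F [ 0.3 -0.1 -1.4] w 0.0226
knobtop [0.4982 0.2568 0.1189] r 0.0207 2455 h 0.0274
n [-0.004 -0.     1.   ] tilt 0.2 az -173.2 C [0.4901 0.2583 0.0915] r 0.0448 10052
C in tool [0.0065 0.0007 0.0027]
```

Request:
{"fn": "arm_command", "kwargs": {
  "steps": [
    [[0,0,-0.5],[0,0,0]],
    [[0,0,-0.5],[0,0,0]],
    [[0,0,-0.5],[0,0,0]],
    [[5,-0.5,14],[0,0,0]],
    [[14,-1.5,42],[0,0,0]],
    [[23,0,70],[0,-7,0]],
    [[23,0,80],[-1,-15,0]],
    [[10,0,80],[-2,-19.5,0]],
    [[5,0,80],[-2,-19.5,0]],
    [[5,0,80],[-2,-19.5,0]]
  ],
  "hand": 0.5
}}

```text
t: 15.25
tool_pos: [0.4892, 0.2594, 0.1768]
tcp_rot: [1.0, -0.028, 0.001, 0.0]
wrist_force: [0.1, 0.4, 0.2]
grip_width: 0.0426
gripper_force: 0.0
```

Request:
{"fn": "arm_command", "kwargs": {
  "steps": [
    [[0,0,0],[0,0,0]],
    [[0,0,0],[0,0,0]],
    [[0,0,0],[0,0,0]],
    [[0,0,0],[0,0,0]]
  ],
  "hand": 0
}}

```text
t: 15.65
tool_pos: [0.4906, 0.259, 0.1759]
tcp_rot: [1.0, -0.029, 0.0, -0.0]
wrist_force: [-0.6, 0.4, -0.4]
grip_width: 0.0002
gripper_force: 0.0
```

Run:
```python
from h import *
s,p,X,R,t=wrist("w7.png");st()
lid(p,X,np.array([.4905,.258,.091]),.045)
p=ctrl.read_camera("scene");X=cloud(p);lid(p,X,np.array([.4925,.261,.091]),.045)
```

```text
t 15.7 q [ 0.03  0.35 -0.73  1.82  0.26  1.07 -2.42] tcp [0.4904 0.2591 0.176 ] z [ 0.001  0.001 -1.   ] y [-0.058 -0.998 -0.001] F [-0.  -0.3 -1.7] w 0.0
knobtop [0.4901 0.2584 0.1185] r 0.0117 822 h 0.0275
n [0.001 0.001 1.   ] tilt 0.1 az 29.1 C [0.49   0.2583 0.091 ] r 0.0446 7045
knobtop [0.4907 0.26   0.1192] r 0.0119 65 h 0.0272
n [-0.017 -0.007  1.   ] tilt 1.1 az -157.3 C [0.49   0.2603 0.0919] r 0.0446 359
```

View pics/w7.png

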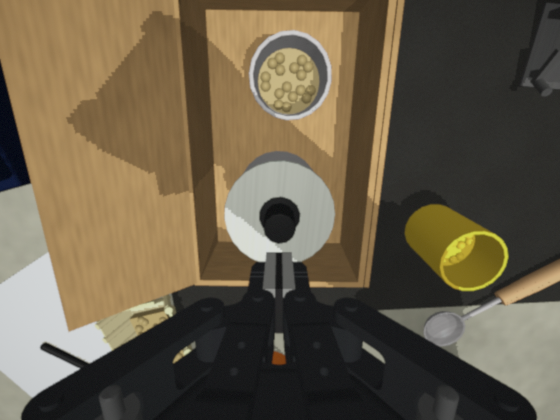

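The lid lies flat and fully down, with the cap at 91 mm and its centre at (280,215). Now pressing the knob.

Request:
{"fn": "arm_command", "kwargs": {
  "steps": [
    [[0,-0.5,-25],[0,0,0]],
    [[0,-0.5,-45],[0,0,0]],
    [[0,-0.5,-54],[0,0,0]],
    [[0,-0.5,-58],[0,0,0]],
    [[0,-0.5,-61],[0,0,0]],
    [[0,-0.5,-64],[0,0,0]],
    [[0,-0.5,-67],[0,0,0]],
    [[0,-0.5,-69],[0,0,0]],
    [[0,-0.5,-70],[0,0,0]]
  ]
}}

```text
t: 16.65
tool_pos: [0.4896, 0.2584, 0.109]
tcp_rot: [1.0, -0.029, 0.0, 0.001]
wrist_force: [-8.9, -5.4, 21.8]
grip_width: 0.0
gripper_force: 10.8
```

Request:
{"fn": "arm_command", "kwargs": {
  "steps": [
    [[0,0,30],[0,0,0]],
    [[0,0,80],[0,0,0]],
    [[5,-30,120],[0,0,0]],
    [[10,-80,130],[0,0,0]],
    [[15,-130,130],[0,0,0]],
    [[20,-180,130],[0,0,0]],
    [[25,-230,130],[0,0,0]],
    [[35,-280,130],[0,0,0]],
    [[45,-330,130],[0,0,0]],
    [[55,-375,130],[0,0,0]]
  ],
  "hand": 0.6
}}

```text
t: 17.65
tool_pos: [0.5456, -0.1181, 0.2376]
tcp_rot: [1.0, -0.029, 0.002, 0.0]
wrist_force: [0.7, 0.3, -0.3]
grip_width: 0.0513
gripper_force: 0.0
```

Request:
{"fn": "arm_command", "kwargs": {
  "steps": [
    [[8,-45,0],[0,-3,0]],
    [[15,-90,-10],[0,-8,0]],
    [[20,-135,-25],[0,-12,0]],
    [[20,-160,-55],[0,-12,0]],
    [[20,-160,-85],[0,-12,0]],
    [[20,-160,-85],[0,-12,0]],
    [[20,-160,-85],[0,-12,0]],
    [[20,-160,-85],[0,-12,0]]
  ]
}}

```text
t: 18.45
tool_pos: [0.5671, -0.2753, 0.1539]
tcp_rot: [0.994, -0.027, 0.107, -0.003]
wrist_force: [0.3, -0.9, -0.1]
grip_width: 0.0513
gripper_force: 0.0
```

Run:
```python
from h import *
st()
s,p,X,R,t=wrist("w8.png")
C,n,K=lid(p,X,np.array([.5954,-.277,.059]),.033)
p=ctrl.read_camera("top");X=cloud(p);lid(p,X,np.array([.4905,.258,.091]),.045)
p=ctrl.read_camera("scene");X=cloud(p);lid(p,X,np.array([.4925,.261,.091]),.045)
m=np.linalg.norm(X-np.array([.4907,.26,.109]),axis=-1)<.02;print("knob z max",X[m][:,2].max())
st()
```

```text
t 18.45 q [ 0.81  0.36 -0.47  1.82  0.11  0.8  -1.31] tcp [ 0.5671 -0.2753  0.1539] z [ 0.213 -0.    -0.977] y [-0.054 -0.998 -0.011] F [ 0.3 -0.9 -0.1] w 0.0513
knobtop [ 0.5796 -0.2811  0.0805] r 0.0118 635 h 0.0273
n [-0.569 -0.058  0.821] tilt 34.9 az -174.1 C [ 0.5944 -0.2795  0.0577] r 0.0331 2395
n [-0.026  0.01   1.   ] tilt 1.6 az 159.2 C [0.4887 0.2576 0.0908] r 0.0443 392
n [-0.008 -0.01   1.   ] tilt 0.7 az -128.3 C [0.4905 0.2602 0.0922] r 0.0448 445
knob z max 0.11377233662262881
t 18.6 q [ 0.81  0.36 -0.47  1.83  0.12  0.8  -1.31] tcp [ 0.5664 -0.2757  0.1534] z [ 0.212 -0.001 -0.977] y [-0.055 -0.998 -0.011] F [-0.2 -0.2 -0.5] w 0.0513
```

View pics/w8.png

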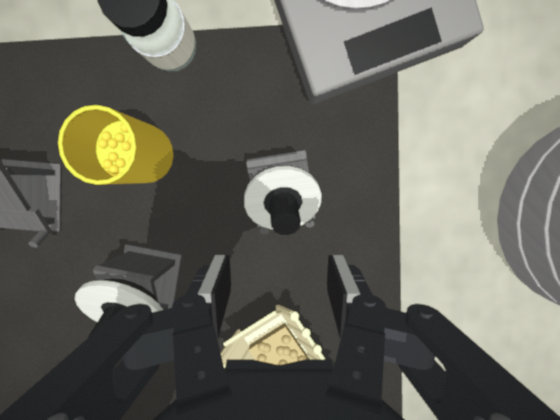

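Request:
{"fn": "arm_command", "kwargs": {
  "steps": [
    [[5,-3,-20],[0,-1.5,5]],
    [[10,-5,-45],[0.2,-2.8,9]],
    [[16,-4.6,-70],[0.2,-2.8,9]],
    [[19,-4.6,-85],[0.2,-2.8,9]],
    [[21.5,-4.6,-94],[0.2,-2.8,9]],
    [[21.5,-4.6,-94],[0.2,-2.8,9]],
    [[21.5,-4.6,-94],[0.2,-2.8,9]],
    [[21.5,-4.6,-94],[0.2,-2.8,9]]
  ]
}}

```text
t: 19.4
tool_pos: [0.5874, -0.2809, 0.0587]
tcp_rot: [0.99, 0.05, 0.13, -0.013]
wrist_force: [0.4, -0.2, 1.4]
grip_width: 0.0514
gripper_force: 0.0
```

```bash
python3 -c "
from h import *
s,R,t=st();C=np.array([.5944,-.2795,.0577]);n=np.array([-.569,-.058,.821]);print(((t-C)@n).round(4),(R.T@(C+.015*n-t)).round(4),(R.T@n).round(3))"
```

```text
t 19.4 q [ 0.83  0.52 -0.48  1.86  0.16  0.6  -1.16] tcp [ 0.5874 -0.2809  0.0587] z [ 0.256  0.039 -0.966] y [ 0.102 -0.995 -0.014] F [ 0.4 -0.2  1.4] w 0.0514
0.0049 [ 0.0015 -0.0008 -0.0113] [-0.34  -0.011 -0.941]
```

Request:
{"fn": "arm_command", "kwargs": {
  "steps": [
    [[0.5,0,0],[0,0,0]],
    [[0.5,0,0],[0,0,0]],
    [[0.5,0,0],[0,0,0]],
    [[0.5,0,0],[0,0,0]],
    [[0.5,0,0],[0,0,0]],
    [[0.5,0,0],[0,0,0]],
    [[0.5,0,0],[0,0,0]]
  ],
  "hand": 0,
  "newtons": 50
}}

```text
t: 20.1
tool_pos: [0.5874, -0.2806, 0.0582]
tcp_rot: [0.99, 0.05, 0.129, -0.014]
wrist_force: [-3.0, 1.4, 5.8]
grip_width: 0.0224
gripper_force: 48.8
```

Request:
{"fn": "arm_command", "kwargs": {
  "steps": [
    [[-6,-1,9],[0,0,0]],
    [[-17,-2,25],[0,0,0]],
    [[-27,0,65],[-0.5,5,0]],
    [[-27,10,110],[-1.3,13,0]],
    [[-20,40,145],[-2.1,21,0]],
    [[-10,85,150],[-2.9,29,0]],
    [[0,130,150],[-3.5,34.7,0]],
    [[0,178,150],[-3.5,34.7,0]],
    [[0,226,150],[-3.5,34.7,0]],
    [[0,274,150],[-3.5,34.7,0]]
  ]
}}

```text
t: 21.1
tool_pos: [0.5866, -0.0051, 0.2068]
tcp_rot: [0.984, 0.047, -0.174, 0.002]
wrist_force: [0.9, 0.3, -1.1]
grip_width: 0.0223
gripper_force: 49.2
```

Request:
{"fn": "arm_command", "kwargs": {
  "steps": [
    [[2,48,0],[0,0,0]],
    [[4,96,0],[0,0,0]],
    [[6,144,0],[0,0,0]],
    [[8,180,0],[0,0,0]],
    [[8,180,0],[0,0,0]],
    [[8,180,0],[0,0,0]]
  ]
}}

```text
t: 21.7
tool_pos: [0.5945, 0.1738, 0.2071]
tcp_rot: [0.984, 0.048, -0.174, 0.002]
wrist_force: [1.1, -1.1, -1.7]
grip_width: 0.0227
gripper_force: 49.2
```

Run:
```python
from h import *
s,p,X,R,t=wrist("w9.png");st();rim(p,X,(.594,.244),.030)
C,n,K=lid(p,X,t-np.array([0,0,.007]),.033);print("C in tool",(R.T@(C-t)).round(4),(R.T@n).round(3))
p=ctrl.read_camera("top");X=cloud(p);lid(p,X,C,.033);rim(p,X,(.592,.244),.030)
```

```text
t 21.75 q [ 0.04  0.63 -0.55  1.34  0.18  1.57 -1.98] tcp [0.595 0.172 0.207] z [-0.342 -0.021 -0.939] y [ 0.092 -0.996 -0.011] F [ 0.5  0.1 -1.3] w 0.0228
rim 1173 [0.5947 0.2439] z 0.0858 res 0.0008 az sectors [141  93 146 183 154 117 163 176]
knobtop [0.6088 0.1753 0.2301] r 0.0214 2514 h 0.0274
n [ 0.004 -0.014  1.   ] tilt 0.8 az -75.1 C [0.6013 0.1741 0.2027] r 0.0326 4336
C in tool [0.0078 0.0004 0.0018] [-0.34   0.002 -0.94 ]
knobtop [0.5971 0.1725 0.2302] r 0.0197 121 h 0.028
n [ 0.008 -0.023  1.   ] tilt 1.4 az -69.8 C [0.5972 0.173  0.2022] r 0.0303 117
rim 81 [0.5921 0.2437] z 0.0877 res 0.0008 az sectors [12 10 11  9 11  9  9 10]
```

Request:
{"fn": "arm_command", "kwargs": {
  "steps": [
    [[-3,30,-10],[0,0,0]],
    [[-6.5,70,-35],[-0.9,-0.3,0]],
    [[-6.5,70,-65],[-0.9,-0.3,0]],
    [[-6.5,70,-78],[-0.9,-0.3,0]],
    [[-6.5,70,-78],[-0.9,-0.3,0]],
    [[-6.5,70,-78],[-0.9,-0.3,0]],
    [[-6.5,70,-78],[-0.9,-0.3,0]],
    [[-6.5,70,-78],[-0.9,-0.3,0]]
  ]
}}

```text
t: 22.6
tool_pos: [0.5896, 0.2429, 0.1309]
tcp_rot: [0.984, 0.045, -0.17, 0.009]
wrist_force: [0.0, 0.4, -0.9]
grip_width: 0.0223
gripper_force: 49.3
```

Run:
```python
from h import *
s,p,X,R,t=wrist("w10.png");st()
C,n,K=lid(p,X,t-np.array([0,0,.007]),.033);print("C in tool",(R.T@(C-t)).round(4))
p=ctrl.read_camera("top");X=cloud(p);lid(p,X,C,.033)
p=ctrl.read_camera("scene");X=cloud(p);lid(p,X,C,.033)
s,p,X,R,t=wrist("w10b.png");lid(p,X,t-np.array([0,0,.007]),.033);st()
```

```text
t 22.65 q [-0.07  0.72 -0.55  1.37  0.2   1.45 -2.09] tcp [0.5894 0.2431 0.1307] z [-0.335 -0.033 -0.942] y [ 0.092 -0.996  0.003] F [-0.   0.5 -1.3] w 0.0226
knobtop [0.6038 0.2448 0.154 ] r 0.0206 2521 h 0.0273
n [-0.004  0.001  1.   ] tilt 0.3 az 168.7 C [0.5964 0.2432 0.1266] r 0.0326 4318
C in tool [0.0078 0.0003 0.0018]
knobtop [0.5964 0.2419 0.1542] r 0.023 107 h 0.0281
n [-0.015 -0.014  1.   ] tilt 1.2 az -136.6 C [0.5919 0.2427 0.126 ] r 0.0305 104
knobtop [0.6048 0.2503 0.1544] r 0.0197 67 h 0.027
n [-0.01   0.005  1.   ] tilt 0.6 az 152.1 C [0.5977 0.2458 0.1274] r 0.0313 166
knobtop [0.6046 0.244  0.1533] r 0.0218 2514 h 0.0274
n [-0.003  0.002  1.   ] tilt 0.2 az 146.3 C [0.5957 0.2436 0.1258] r 0.0326 4342
t 22.8 q [-0.07  0.72 -0.55  1.37  0.2   1.45 -2.09] tcp [0.5888 0.2434 0.1299] z [-0.336 -0.034 -0.941] y [ 0.093 -0.996  0.003] F [-0.3  0.7 -1.6] w 0.0224
```

Request:
{"fn": "arm_command", "kwargs": {
  "steps": [
    [[-1.3,0.5,-5],[0,0,0]],
    [[-1.3,0.5,-15],[0,0,0]],
    [[-1.3,0.5,-22],[0,0,0]],
    [[-1.3,0.5,-22],[0,0,0]],
    [[-1.3,0.5,-24],[0,0,0]],
    [[-1.3,0.5,-25],[0,0,0]],
    [[-1.3,0.5,-26],[0,0,0]],
    [[-1.3,0.5,-27],[0,0,0]],
    [[-1.3,0.5,-27],[0,0,0]]
  ]
}}

```text
t: 23.7
tool_pos: [0.5872, 0.2438, 0.1024]
tcp_rot: [0.984, 0.046, -0.172, 0.01]
wrist_force: [-0.1, 0.0, -2.0]
grip_width: 0.0221
gripper_force: 49.3
```

Run:
```python
from h import *
s,p,X,R,t=wrist("w11.png");st()
C,n,K=lid(p,X,t-np.array([0,0,.007]),.033);print("C in tool",(R.T@(C-t)).round(4))
```

```text
t 23.75 q [-0.07  0.74 -0.55  1.4   0.21  1.41 -2.1 ] tcp [0.5872 0.2438 0.1024] z [-0.337 -0.034 -0.941] y [ 0.093 -0.996  0.003] F [ 0.8  0.1 -0.9] w 0.0227
knobtop [0.6012 0.2462 0.1255] r 0.0207 2507 h 0.0274
n [0.001 0.001 1.   ] tilt 0.1 az 36.2 C [0.5939 0.244  0.0981] r 0.0326 4329
C in tool [0.0077 0.0004 0.0018]
```

Centred to under 1 mm. Lowering the remaining 7 mm.

Request:
{"fn": "arm_command", "kwargs": {
  "steps": [
    [[0.5,0,-1],[0,0,0]],
    [[0.5,0,-2],[0,0,0]],
    [[0.5,0,-3],[0,0,0]],
    [[0.5,0,-4],[0,0,0]],
    [[0.5,0,-5],[0,0,0]],
    [[0.5,0,-6],[0,0,0]],
    [[0.5,0,-6.7],[0,0,0]],
    [[0.5,0,-6.7],[0,0,0]]
  ]
}}

```text
t: 24.55
tool_pos: [0.5877, 0.2439, 0.0956]
tcp_rot: [0.984, 0.046, -0.172, 0.01]
wrist_force: [1.1, -0.2, -0.5]
grip_width: 0.0225
gripper_force: 49.3
```

Run:
```python
from h import *
s,p,X,R,t=wrist("w12.png");st()
C,n,K=lid(p,X,t-np.array([0,0,.007]),.033);print("C in tool",(R.T@(C-t)).round(4))
```

```text
t 24.6 q [-0.07  0.75 -0.54  1.4   0.22  1.4  -2.1 ] tcp [0.5877 0.2438 0.0956] z [-0.337 -0.034 -0.941] y [ 0.093 -0.996  0.003] F [ 0.2  1.2 -0.4] w 0.022
knobtop [0.602  0.2441 0.1187] r 0.0211 2513 h 0.0274
n [-0.003  0.     1.   ] tilt 0.2 az 178.1 C [0.5945 0.2441 0.0913] r 0.0326 4299
C in tool [0.0078 0.0004 0.0018]
```

Request:
{"fn": "arm_command", "kwargs": {
  "steps": [
    [[0,0,-0.3],[0,0,0]],
    [[0,0,-0.3],[0,0,0]],
    [[0,0,-0.3],[0,0,0]],
    [[5,0.5,14],[0,0,0]],
    [[14,1.5,42],[0,0,0]],
    [[23,0,70],[0,-7,0]],
    [[23,0,80],[1,-15,0]],
    [[12,0,80],[2,-19.7,0]],
    [[7,0,80],[2,-19.7,0]],
    [[7,0,80],[2,-19.7,0]]
  ],
  "hand": 0.5
}}

```text
t: 25.6
tool_pos: [0.5946, 0.2439, 0.177]
tcp_rot: [0.999, 0.046, 0.0, 0.0]
wrist_force: [0.2, 0.6, -0.3]
grip_width: 0.0426
gripper_force: 0.0
```

Request:
{"fn": "arm_command", "kwargs": {
  "steps": [
    [[0,0,0],[0,0,0]],
    [[0,0,0],[0,0,0]],
    [[0,0,0],[0,0,0]],
    [[0,0,0],[0,0,0]]
  ],
  "hand": 0
}}

```text
t: 26.0
tool_pos: [0.5952, 0.2438, 0.1751]
tcp_rot: [0.999, 0.046, -0.0, -0.0]
wrist_force: [0.0, 0.4, -0.1]
grip_width: 0.0
gripper_force: 0.0
```

Run:
```python
from h import *
s,p,X,R,t=wrist("w13.png");st()
lid(p,X,np.array([.5945,.244,.091]),.033)
m=(p["range_z"]>0)&(np.linalg.norm(X[...,:2]-[.4905,.258],axis=-1)<.009)&(X[...,2]<.13);print("wide knob z",np.median(X[m][:,2]) if m.sum() else None, m.sum())
```

```text
t 26.05 q [-0.04  0.48 -0.57  1.6   0.28  1.14 -2.15] tcp [0.5951 0.2439 0.1752] z [-0.001  0.    -1.   ] y [ 0.092 -0.996 -0.   ] F [-0.  -1.   0.4] w -0.0
knobtop [0.5941 0.244  0.1186] r 0.0117 831 h 0.0276
n [ 0.    -0.001  1.   ] tilt 0.0 az -58.5 C [0.594 0.244 0.091] r 0.0326 3290
wide knob z None 0
```

Request:
{"fn": "arm_command", "kwargs": {
  "steps": [
    [[-1,0,-25],[0,0,0]],
    [[-1,0,-45],[0,0,0]],
    [[-1,0,-54],[0,0,0]],
    [[-1,0,-58],[0,0,0]],
    [[-1,0,-61],[0,0,0]],
    [[-1,0,-64],[0,0,0]],
    [[-1,0,-67],[0,0,0]],
    [[-1,0,-69],[0,0,0]],
    [[-1,0,-70],[0,0,0]]
  ]
}}

```text
t: 26.95
tool_pos: [0.5944, 0.2442, 0.1094]
tcp_rot: [0.999, 0.046, 0.001, 0.0]
wrist_force: [-6.0, -3.5, 19.4]
grip_width: -0.0002
gripper_force: 9.3
```

Request:
{"fn": "arm_command", "kwargs": {
  "steps": [
    [[0,0,30],[0,0,0]],
    [[0,0,80],[0,0,0]],
    [[-10,-20,130],[0,0,0]],
    [[-40,-60,160],[0,0,0]],
    [[-75,-90,170],[0,0,0]],
    [[-90,-90,170],[0,0,0]],
    [[-90,-90,170],[0,0,0]],
    [[-90,-90,170],[0,0,0]]
  ]
}}

```text
t: 27.75
tool_pos: [0.5042, 0.1541, 0.2766]
tcp_rot: [0.999, 0.046, 0.001, 0.0]
wrist_force: [0.1, -0.0, -0.2]
grip_width: 0.0004
gripper_force: 0.0
```

Run:
```python
from h import *
st();s,p,X,R,t=wrist("w14.png")
for a,r in (((.4905,.258,.091),.045),((.594,.244,.091),.033)):
    a=np.array(a);C,n,K=lid(p,X,a,r)
    m=(p["range_z"]>0)&(np.linalg.norm(X[...,:2]-C[:2],axis=-1)<.008)&(X[...,2]<.13)
    print("knob z",np.median(X[m][:,2]) if m.sum() else None,m.sum())
q=ctrl.read_camera("scene");X=cloud(q)
m=(q["range_z"]>0)&(X[...,0]>.40)&(X[...,0]<.70)&(X[...,1]>.32)&(X[...,1]<.45)&(X[...,2]>.10)&(X[...,2]<.19)
print("flap",plane(X[m])[0])
for k in (q,ctrl.read_camera("top")):
  for nm in("odd_lid","tray","jar"): print(nm,[(np.round(d["location"],3).tolist(),round(d["score"],2)) for d in ctrl.recognise(k,nm)[:2]])
```

```text
t 27.75 q [ 0.15  0.18 -0.6   1.75  0.11  1.24 -1.96] tcp [0.5042 0.1541 0.2766] z [ 0.003  0.    -1.   ] y [ 0.092 -0.996  0.   ] F [ 0.1 -0.  -0.2] w 0.0004
n [ 0.003 -0.     1.   ] tilt 0.2 az -1.6 C [0.4897 0.2581 0.091 ] r 0.0445 3881
knob z 0.10887579129581548 168
n [0.001 0.    1.   ] tilt 0.0 az 7.6 C [0.5935 0.2436 0.0909] r 0.0326 2361
knob z 0.10874231820034147 225
flap [-0.04869398 -0.6595501   0.7500817 ]
odd_lid [([0.511, -0.12, 0.065], 0.68)]
tray [([0.422, -0.27, 0.019], 0.71)]
jar [([0.762, -0.16, 0.057], 0.91), ([0.777, 0.08, 0.081], 0.91)]
odd_lid [([0.506, -0.122, 0.066], 0.77)]
tray [([0.416, -0.274, 0.016], 0.92), ([0.52, 0.362, 0.118], 0.67)]
jar [([0.742, -0.172, 0.081], 0.83), ([0.747, 0.076, 0.083], 0.6)]
```

View pics/w14.png

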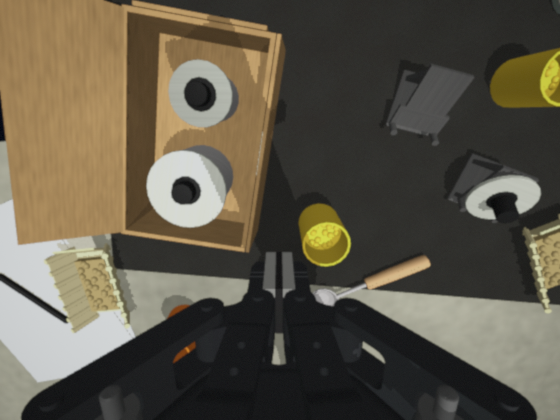

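Both lids, at (187,189) and (200,93), sit flat with their knob tops at 109 mm, so both knobs are at the stop. The flap is open at about 2.4 rad, the bystanders haven't moved, and the arm is clear.

```bash
python3 -c "
from rig import ctrl
print(ctrl.job_done())"
```

```text
the job is handed in; nothing more can be done
None
```

The job is handed in, with no verdict returned: my last measurements put the flap at about 2.4 rad, both lids flat and fully down on their own tins, both knobs pressed to the stop, and the odd lid, tray and jars where they started.

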